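# Turn over the bearing caps and reject the one without a boss

### The job

The two half-round cast bearing caps lie hollow side down on the bench. Turn each one over so that its hollow faces up and look inside: a sound cap has a round boss in the middle of the hollow and is left there on the bench, hollow up; the cap that lacks its boss goes into the shallow wooden reject tray, lying on the tray's floor, hollow up as well.

Things in the scene. Friction and masses are not known exactly. Their poses are not given: they have to be found in the camera images.
- good_cap_center (a point): Centre of the sound cap: grey half-round shell, 48 mm wide (own x), 54 long (own y), 44 high (own z, to the crown: up at first, down when turned over); sides straight for 21 mm, then half-round of radius 24 with a flat 15 wide on the crown; flat end walls (grasp there), open only below; walls 4, heavy crown 10, 0.1-0.2 kg. Boss in the crown, 18 across, 16 tall. Stands on its rim, own y within 20 degrees of world y.
- faulty_cap_center (a point): Centre of the faulty cap: outside identical to the sound one (same size, axes, start), but hollow empty, no boss. Which is left or right varies. Either cap, held by its end walls, tilted 50 degrees or more about own y and let go with its lower rim just over the bench, tips by itself, rolls onto its crown and stays hollow up.
- reject_tray_in (a point): Centre of the floor's upper face of the reject tray: shallow dark wooden tray, open on top, 150 mm (own x) by 170 mm (own y) outside, walls 4 mm thick, rim 22 mm above the bench. Fixed to the bench, to the right of the caps. Own z up.
Things that resemble listed ones, but are neither listed nor needed, are in the scene too. Leave any orange look-alike of the part that bears good_cap_center alone.

How it is judged:
At the end, for the whole second after the job is handed in: Both caps lie hollow up (within about 20 degrees of level) and at rest; the sound one on the bench, its centre 10 to 35 mm high and outside the tray; the faulty one wholly inside the tray on its floor (centre less than 35 mm above the floor) (angle between each of good_cap_center, faulty_cap_center's own z axis and vertical above 2.8 rad and height (world z) of good_cap_center between 0.01 and 0.035 m and (x of good_cap_center in the frame of reject_tray_in above 0.09 m or x of good_cap_center in the frame of reject_tray_in below -0.09 m or y of good_cap_center in the frame of reject_tray_in above 0.1 m or y of good_cap_center in the frame of reject_tray_in below -0.1 m) and x of faulty_cap_center in the frame of reject_tray_in between -0.05 and 0.05 m and y of faulty_cap_center in the frame of reject_tray_in between -0.06 and 0.06 m and z of faulty_cap_center in the frame of reject_tray_in below 0.035 m and linear speed of each of good_cap, faulty_cap below 0.05 m/s); the robot touches nothing.
It also fails if it takes over 61 s, if anything falls off the work surface, if the arm or the gripper's body presses on something with over 40 N, if the wrist force passes 120 N, or if a joint passes its speed limit or range.

### The arm

A 7-joint arm with a two-finger parallel gripper is mounted at the origin on the work surface; the furniture and walls round the work are solid. World frame = base frame: x ahead of the robot, y to its left, z up, the work surface at z = 0. Lengths are in m, angles in rad, forces in N, time in s.
With the tool pointing down it reaches from about 0.425 to 0.95 m from the base axis. Payload 4.7 kg.
Tool frame: the origin (TCP) lies between the finger pads; the fingertips stand 25 mm ahead of it and the grasp point (between the pads) lies 6 mm ahead of it; z points along the fingers, y is the line along which they close (so a half turn about z gives the same grasp; the last joint's range is limited). The gripper opens to 85 mm and grips with 20 to 120 N. Pads are 22 mm wide; open, the fingers measure 114 mm over their backs; the gripper's body (76 mm by 85 mm) begins 54 mm behind the grasp point. The pads swing forward as they close: fully open they stand 13 mm farther back than shut.
Start: joints at [-1.376, 0.469, -0.049, 1.532, 0.024, 1.141, -0.082], TCP at [0.15, 0.658, 0.221] pointing down, gripper open.
Joint ranges: [-2.59, 2.59], [-0.33, 1.99], [-1.39, 1.29], [0.1, 2.45], [-1.04, 4.18], [0.21, 1.99], [-2.66, 2.66]. Speed limits (rad/s): [2.57, 2.57, 3.14, 3.14, 3.14, 3.14, 3.14].

### API

Orientations are given as a 3x3 rotation matrix whose columns are the frame's x, y, z axes.
In Python, from rig import * gives the robot as it stands. Calls block until the motion is done:
- movep(position, orientation): joint-space move of the TCP to a pose.
- move_l(position, attitude=None, feed=0.15, until_force=None): straight line of the TCP; attitude=None keeps the orientation; feed is the mean speed in m/s. With until_force (N) it stops when the force on the tool has changed by that much, and returns True; else False.
- move_joints(angles): joint-space move.
- command_gripper(opening, newtons=None): finger opening in m; newtons is the grip in N (None keeps the last); returns when the fingers have stopped.
- sleep(seconds).
- inverse_kinematics(position, orientation): joint angles nearest the present ones, or None.
- sense(): the state.
- camera(name): name is "scene" or "side" or "wrist"; returns (picture, depth): 400x640x3 uint8, red, green, blue; 400x640 float32, m along the optical axis (not along the pixel's ray), 0 where there is no reading.
- camera_params(name): a dict with "K" (3x3 intrinsics, pixels), "position" and "rotation" of the camera in the world; the wrist camera has in their place "tool_from_camera" (4x4, takes a point from camera to tool coordinates, whose origin is the TCP and whose axes are the flange's). Camera axes: x right, y down, z forward; pixel columns grow to the right and rows downward; lengths in m; the calibration is good to about 2 mm. A picture is of the moment at which its call begins: read the wrist's pose just before it. camera_params takes no time and is no camera call.
A pose or a line that the arm cannot do raises Unreachable and nothing moves.
- finish_job(): hands the job in; it is judged then, once.
The state is a dict: "time_s": time; "joint_pos": joint angles; "qd": joint speeds; "joint_efforts": joint torques, N m; "position": TCP position; "tcp_rot": TCP orientation; "wrist_force": force on the tool from outside, world axes, zero at the start; "ft_torque": the same for the moment, N m; "finger_gap": finger opening in m; "gripper_force": force on a finger pad.
Only numpy, scipy, OpenCV 4.12 (cv2) and the standard library are available. Lean on these libraries where they do the work, as an engineer would, in place of code of your own. Each camera call takes 0.05 s, during which the arm holds its last target. There are 200 camera calls.

## Working session

There is one attempt and no reset: what is moved stays moved. The work goes in short steps, each a Python script; the robot and the scene stay as the last script left them, time stands still between calls to the robot, and variables do not carry over. Pictures are saved under pics/ and viewed, at most 12 in all, crops included, and the job is handed in when it is done.

```bash
mkdir -p pics; ls
python3 - <<'E'
from rig import *
import cv2,numpy as np
s=sense();print(s['time_s'],s['position'],s['tcp_rot'],s['finger_gap'])
for n in ("scene","side"):
    im,d=camera(n);p=camera_params(n);np.savez(f'pics/{n}0.npz',im=im,d=d,**{k:np.array(v) for k,v in p.items()})
    print(n,p);cv2.imwrite(f'pics/{n}0.png',im[:,:,::-1])
print(camera_params("wrist"))
E
```

```text
pics
0.0 [0.14969121 0.65757577 0.22035693] [[-9.75060751e-01  2.21937900e-01 -3.18078187e-04]
 [ 2.21938098e-01  9.75058884e-01 -1.91120998e-03]
 [-1.14024967e-04 -1.93413951e-03 -9.99998123e-01]] 0.08519781366014664
scene {'K': array([[463.26994177,   0.        , 324.22887478],
       [  0.        , 463.26994177, 197.48643223],
       [  0.        ,   0.        ,   1.        ]]), 'position': array([-0.01890746, -0.87412116,  0.74963852]), 'rotation': array([[ 0.77226619, -0.39716199,  0.49585006],
       [-0.6352213 , -0.47051555,  0.61246144],
       [-0.00994124, -0.78795778, -0.61564901]])}
side {'K': array([[519.41212136,   0.        , 323.19196149],
       [  0.        , 519.41212136, 202.43138233],
       [  0.        ,   0.        ,   1.        ]]), 'position': array([-0.23395595, -1.20437243,  0.5512402 ]), 'rotation': array([[ 0.80258615, -0.24007178,  0.54609615],
       [-0.595993  , -0.28364212,  0.75122533],
       [-0.02545213, -0.92839253, -0.37072834]])}
{'K': array([[347.95691203,   0.        , 316.19827945],
       [  0.        , 347.95691203, 197.67956781],
       [  0.        ,   0.        ,   1.        ]]), 'tool_from_camera': array([[-7.30007624e-05, -9.65728287e-01, -2.59555138e-01,
         6.49927113e-02],
       [ 9.99999973e-01, -1.27499591e-04,  1.93135074e-04,
         3.47311953e-04],
       [-2.19609179e-04, -2.59555117e-01,  9.65728271e-01,
        -1.53057998e-01],
       [ 0.00000000e+00,  0.00000000e+00,  0.00000000e+00,
         1.00000000e+00]])}
```

View pics/scene0.png

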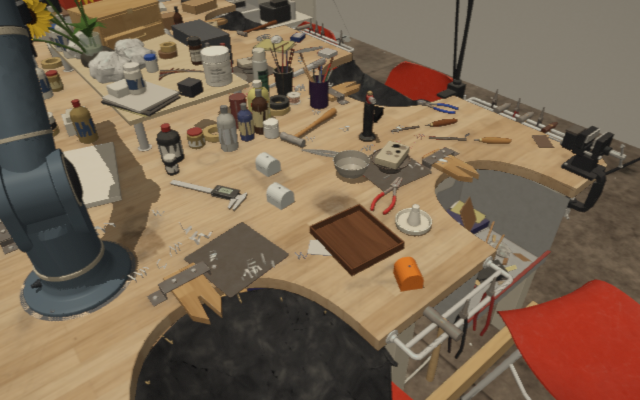

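View pics/side0.png

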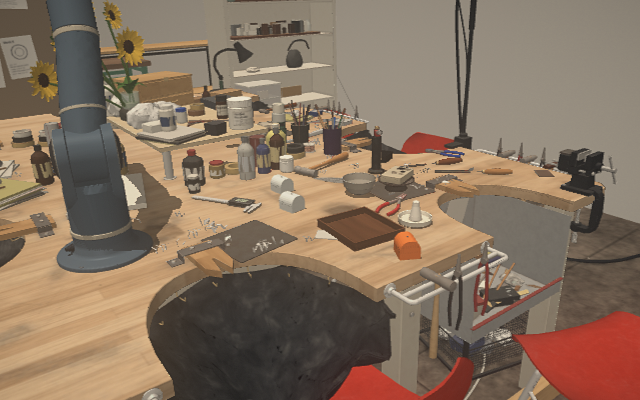

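Candidates in the scene view: the grey half-round caps at (267,163) and (280,194), an orange look-alike at (408,273) to be left alone, and a white jar at (271,128). The tray is at (357,238). I choose the two grey ones and localise them next.

```bash
cat > h.py <<'E'
import numpy as np,cv2
def cloud(d,K,R,t):
    v,u=np.mgrid[0:d.shape[0],0:d.shape[1]]
    P=np.stack([(u-K[0,2])/K[0,0]*d,(v-K[1,2])/K[1,1]*d,d],-1)
    P=P@np.array(R).T+t; P[d<=0]=np.nan
    return P
def topdown(yaw):  # tool z down, closing line (tool y) at angle yaw from world y
    c,s=np.cos(yaw),np.sin(yaw)
    y=np.array([-s,c,0]);z=np.array([0,0,-1.]);return np.c_[np.cross(y,z),y,z]
E
python3 - <<'E'
from h import *
a=np.load('pics/scene0.npz');im=a['im'];P=cloud(a['d'],a['K'],a['rotation'],a['position'])
hsv=cv2.cvtColor(im,cv2.COLOR_RGB2HSV)
for n,(r0,r1,c0,c1) in dict(A=(148,180,250,285),B=(178,212,262,298)).items():
    Q=P[r0:r1,c0:c1];m=(hsv[r0:r1,c0:c1,1]<50)&(Q[...,2]>.008)&(Q[...,2]<.06)
    q=Q[m];print(n,len(q),'zmax',q[:,2].max(),'min',q.min(0),'max',q.max(0))
    t=q[q[:,2]>.036];(c,wh,an)=cv2.minAreaRect(t[:,:2].astype(np.float32));print('crown',len(t),c,wh,an)
    (c,wh,an)=cv2.minAreaRect(q[:,:2].astype(np.float32));print('all',c,wh,an)
print('bench',np.nanmedian(P[215:225,270:280,2]))
m=((hsv[...,2]<120)&(hsv[...,1]>80)&(P[...,2]>-.01)&(P[...,2]<.035)).astype(np.uint8)
m[:200]=0;m[280:]=0;m[:,:300]=0;m[:,410:]=0
n,l,s,c=cv2.connectedComponentsWithStats(m);i=1+s[1:,4].argmax();print(s[i])
q=P[l==i];print('tray',cv2.minAreaRect(q[:,:2].astype(np.float32)),np.percentile(q[:,2],[1,30,50,99]))
for nm,(r0,r1,c0,c1) in dict(dish=(205,236,393,435),orange=(258,292,390,426),pan=(148,182,330,372)).items():
    q=P[r0:r1,c0:c1].reshape(-1,3);q=q[q[:,2]>.006];print(nm,q.min(0),q.max(0))
E
```

```text
A 368 zmax 0.0478675826135504 min [0.51823011 0.04224991 0.0080749 ] max [0.56917861 0.10224903 0.04786758]
crown 159 (0.5401039719581604, 0.07322818040847778) (0.03244762495160103, 0.058470167219638824) 5.631667613983154
all (0.543315589427948, 0.07356107980012894) (0.04855792596936226, 0.059405844658613205) 4.318770408630371
B 455 zmax 0.046706561156101056 min [ 0.45951689 -0.09874638  0.00816208] max [ 0.51245956 -0.0385903   0.04670656]
crown 202 (0.48459193110466003, -0.06740312278270721) (0.03425774350762367, 0.056145112961530685) 8.210933685302734
all (0.48545050621032715, -0.06835488975048065) (0.04659634828567505, 0.058040402829647064) 9.205827713012695
bench 0.0001211518086926544
[ 310  204   94   72 3730]
tray ((0.5372944474220276, -0.2918587923049927), (0.19527983665466309, 0.15179738402366638), 84.51050567626953) [0.00076858 0.00407084 0.0050906  0.02319587]
dish [ 0.60157019 -0.39405428  0.00600612] [ 0.7264586  -0.27263349  0.06011492]
orange [ 0.50338141 -0.50039088  0.00601161] [ 0.56545288 -0.43009907  0.04706908]
pan [ 0.66039878 -0.14280758  0.00601555] [0.83883309 0.02511571 0.04993459]
```

```bash
cat >> h.py <<'E'
def tilted(yaw,a,flip=1):
    """top-down grasp, tool z tilted by a towards cap's +x; flip=+1: tool x ~ -cap x (camera to robot side)"""
    c,s=np.cos(yaw),np.sin(yaw)
    ex=np.array([c,s,0]);ez=np.array([0,0,1.]);y=np.array([-s,c,0])*flip
    z=np.sin(a)*ex-np.cos(a)*ez
    return np.c_[np.cross(y,z),y,z]
def wcam(st,p):
    T=np.array(p['tool_from_camera']);R=np.array(st['tcp_rot'])
    return R@T[:3,:3],np.array(st['position'])+R@T[:3,3]
E
python3 - <<'E'
from rig import *
from h import *
movep([0.47,-0.1,0.3],tilted(0,0))
st=sense();im,d=camera('wrist');p=camera_params('wrist');R,t=wcam(st,p)
np.savez('pics/w1.npz',im=im,d=d,K=p['K'],rotation=R,position=t);cv2.imwrite('pics/w1.png',im[:,:,::-1])
print(st['time_s'],st['position'])
for n,(x,y,w) in dict(A=(.543,.073,.08),B=(.485,-.068,.16)).items():
  for fl in (1,-1):
    r=[]
    for deg in range(-70,71,10):
        Rt=tilted(w,np.radians(deg),fl)
        g=np.array([x,y,.028]);ok=[inverse_kinematics(g+[0,0,h]-.006*Rt[:,2],Rt) is not None for h in (0,.05)]
        r.append(f"{deg}:{int(ok[0])}{int(ok[1])}")
    print(n,fl,*r)
E
```

```text
3.0083 [ 0.47032966 -0.09918633  0.29994378]
A 1 -70:00 -60:11 -50:11 -40:11 -30:11 -20:11 -10:11 0:11 10:11 20:11 30:11 40:00 50:00 60:00 70:00
A -1 -70:00 -60:11 -50:11 -40:11 -30:11 -20:11 -10:11 0:11 10:11 20:11 30:10 40:00 50:00 60:00 70:00
B 1 -70:11 -60:11 -50:11 -40:11 -30:11 -20:11 -10:11 0:11 10:11 20:11 30:01 40:00 50:00 60:00 70:00
B -1 -70:11 -60:11 -50:11 -40:11 -30:11 -20:11 -10:11 0:11 10:11 20:11 30:00 40:00 50:00 60:00 70:00
```

View pics/w1.png

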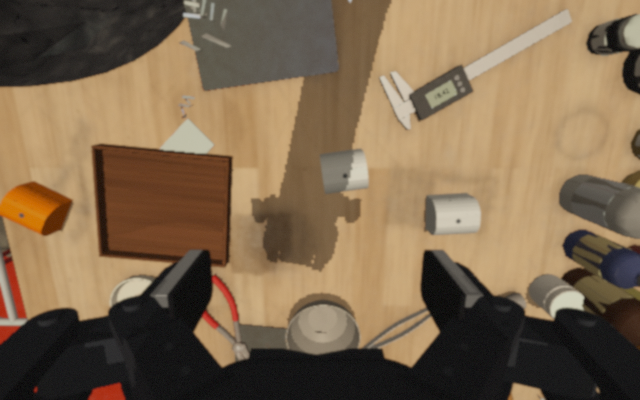

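The wrist view shows grey caps at (345,171) and (453,214), the orange look-alike at (35,208), and the tray with corners at (95,147) and (228,265). The two grey ones are the targets. Next I refine their poses.

```bash
cat >> h.py <<'E'
def grey(f,box,z0=.012,z1=.06,sat=60):
    P=cloud(f['d'],f['K'],f['rotation'],f['position']);hsv=cv2.cvtColor(f['im'],cv2.COLOR_RGB2HSV)
    r0,r1,c0,c1=box;Q=P[r0:r1,c0:c1];m=(hsv[r0:r1,c0:c1,1]<sat)&(Q[...,2]>z0)&(Q[...,2]<z1)
    q=Q[m];return q
def rect(q): 
    (c,wh,an)=cv2.minAreaRect(q[:,:2].astype(np.float32));return np.round(c,4),np.round(wh,4),round(an,1)
E
python3 - <<'E'
from h import *
f=np.load('pics/w1.npz')
P=cloud(f['d'],f['K'],f['rotation'],f['position'])
for n,b in dict(A=(185,245,415,490),B=(140,200,310,380)).items():
    q=grey(f,b,sat=255);print(n,len(q),q[:,2].max(),rect(q),rect(q[q[:,2]>.036]))
b=(135,275,85,240);Q=P[b[0]:b[1],b[2]:b[3]];q=Q[(Q[...,2]>.014)&(Q[...,2]<.03)];print('tray rim',len(q),rect(q),np.median(q[:,2]))
print('floor',np.nanmedian(P[195:215,150:180,2]))
E
```

```text
A 1916 0.04674896883709062 (array([0.5437, 0.0766]), array([0.048, 0.055]), 3.8) (array([0.5434, 0.0765]), array([0.0408, 0.0547]), 3.8)
B 1762 0.046900304755845945 (array([ 0.4869, -0.0645]), array([0.0476, 0.0539]), 8.2) (array([ 0.4871, -0.0645]), array([0.0402, 0.0539]), 8.4)
tray rim 2223 (array([ 0.5366, -0.2994]), array([0.1706, 0.1506]), 84.6) 0.021579261253332704
floor 0.004586585695430134
```

```bash
cat >> h.py <<'E'
def flip(x,y,yaw,rx,ry,pre=-55,post=15,gz=.028,rz=.037):
    from rig import movep,move_l,command_gripper,sleep,sense
    R0,R1=tilted(yaw,np.radians(pre)),tilted(yaw,np.radians(post))
    p=np.array([x,y,gz])-.006*R0[:,2]
    movep(p-.07*R0[:,2],R0)
    move_l(p,feed=.12)
    command_gripper(.04,50);s=sense();print('grip',s['finger_gap'],s['gripper_force'],s['time_s'])
    move_l(p+[0,0,.06],feed=.15)
    q=np.array([rx,ry,rz])-.006*R1[:,2]
    movep(q+[0,0,.05],R1);print('gap',sense()['finger_gap'])
    hit=move_l(q,feed=.08,until_force=8);s=sense();print('hit',hit,s['position'],s['wrist_force'])
    command_gripper(.085);sleep(.4)
    print(s['time_s'])
def look(name,n):
    from rig import sense,camera,camera_params
    st=sense();im,d=camera('wrist');p=camera_params('wrist');R,t=wcam(st,p)
    np.savez(f'pics/{n}.npz',im=im,d=d,K=p['K'],rotation=R,position=t);cv2.imwrite(f'pics/{n}.png',im[:,:,::-1])
E
python3 - <<'E'
from rig import *
from h import *
flip(.5436,.0766,np.radians(3.8),.575,.08)
look('wrist','w2');s=sense();print(s['time_s'],s['position'])
E
```

```text
grip 0.04002035210823767 1.2018724829658822 5.5833
gap 0.03995936733525788
hit False [0.57383663 0.07965818 0.0429526 ] [ 1.01774031 -0.05071609 -0.02574394]
8.1917
9.1583 [0.57346059 0.07987788 0.04278714]
```

View pics/w2.png

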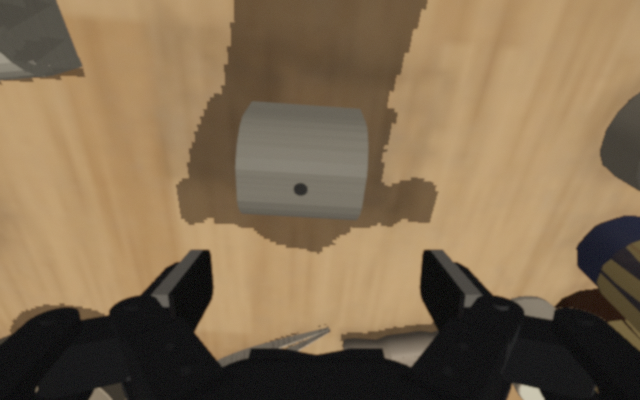

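The picture shows the cap at (302,160), still hollow down and outside the fingers, so the grasp missed. I measure where the cap went.

Run:
```python
from h import *
f=np.load('pics/w2.npz')
q=grey(f,(90,230,220,385),sat=255);print(len(q),q[:,2].max(),rect(q),rect(q[q[:,2]>.036]))
print(tilted(np.radians(3.8),np.radians(-55)))
```

```text
13431 0.04682446890935349 (array([0.5399, 0.0714]), array([0.0449, 0.0544]), 0.1) (array([0.5414, 0.0714]), array([0.0404, 0.0544]), 0.1)
[[-0.57231541 -0.0662739  -0.81735111]
 [-0.03801315  0.99780147 -0.0542884 ]
 [ 0.81915204  0.         -0.57357644]]
```

Run:
```python
from rig import *
from h import *
R0=tilted(0,np.radians(-50));p=np.array([.541,.0714,.026])-.006*R0[:,2]
s=sense();move_l(np.array(s['position'])+[0.02,0,.06],feed=.2)
movep(p-.07*R0[:,2],R0);move_l(p,feed=.12)
s=sense();print(s['time_s'],np.array(s['position'])-p,s['wrist_force'])
im,d=camera('scene')
cv2.imwrite('pics/s2.png',cv2.resize(im[100:220,200:360,::-1],None,fx=4,fy=4,interpolation=2))
command_gripper(.052,50);s=sense();print(s['finger_gap'],s['gripper_force'],s['wrist_force'],s['time_s'])
look('wrist','w3')
```

```text
11.6 [0.00070198 0.00017245 0.00074632] [-0.34730174 -0.14826675 -0.09266553]
0.05249012514858213 15.829068325710978 [ 2.49206408 -1.26472871  2.46930857] 12.075
```

View pics/s2.png

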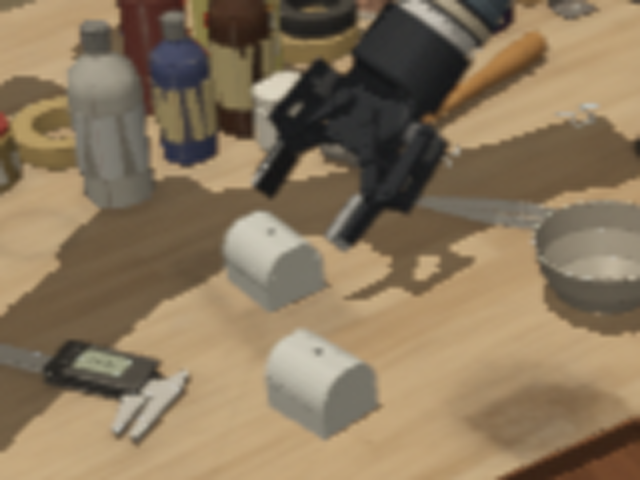

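View pics/w3.png

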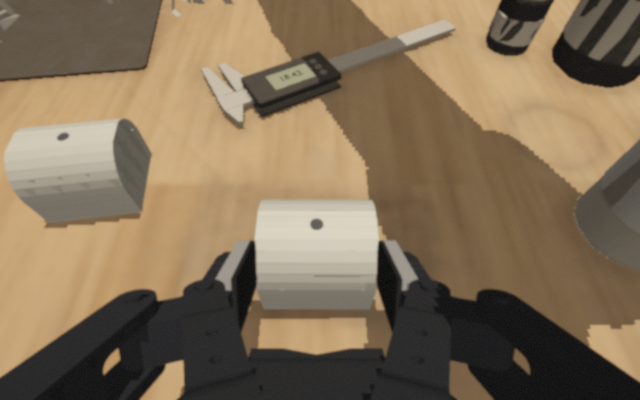

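The scene crop shows the open fingertips at (345,240) standing clear of the cap at (275,260). The wrist view shows only the tips touching the cap's far upper edge at (255,245) and (380,245). The pads sit too far back at this opening, so I advance and re-grip.

Run:
```python
from rig import *
from h import *
command_gripper(.066)
s=sense();p=np.array(s['position']);print(p)
print(move_l(p+[-.012,0,-.005],feed=.06,until_force=6))
command_gripper(.05,60);s=sense();print(s['position'],s['finger_gap'],s['gripper_force'],s['wrist_force'],s['time_s'])
move_l(np.array(s['position'])+[0,0,.05],feed=.12);s=sense();print(s['finger_gap'],s['gripper_force'],s['time_s'])
look('wrist','w4')
```

```text
[0.54522699 0.07150983 0.02955046]
False
[0.53386635 0.0714299  0.02491058] 0.05208621117009365 62.97643246709242 [ 2.06379075 -0.18226166  1.93955054] 13.05
0.05225825269220201 62.69381144157876 13.6167
```

View pics/w4.png

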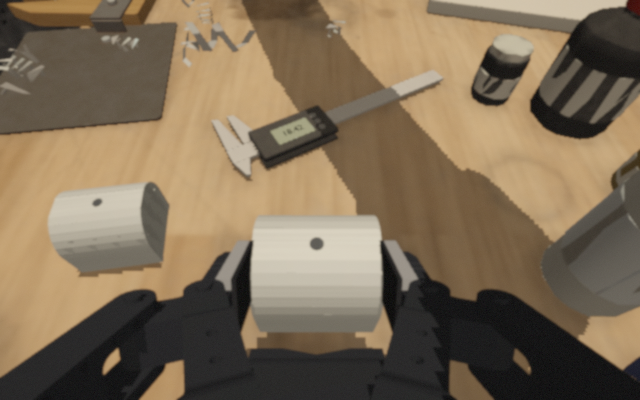

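Held and lifted, with the gap at 52 mm and 63 N on the pads. Now I turn it over and release.

```bash
cat >> h.py <<'E'
def turn_release(capx,capy,yaw,tcp0,R0,post,rx,ry,clear=.003):
    from rig import movep,move_l,command_gripper,sleep,sense
    c=np.array([np.cos(yaw),np.sin(yaw),0]);ang=np.radians(np.arange(0,181,5))
    prof=[(-.024,0),(.024,0)]+[(.024*np.cos(a),.02+.024*np.sin(a)) for a in ang]
    W=np.array([np.array([capx,capy,0])+a*c+[0,0,b] for a,b in prof])
    L=(W-tcp0)@R0                      # tool coords
    R1=tilted(yaw,np.radians(post));V=L@R1.T
    q=np.array([rx-V[:,0].mean(),ry-V[:,1].mean(),clear-V[:,2].min()])
    movep(q+[0,0,.05],R1);print('gap',sense()['finger_gap'],'target',q)
    hit=move_l(q,feed=.1,until_force=8);s=sense();print('hit',hit,s['position'],s['wrist_force'])
    command_gripper(.085);sleep(.5)
    s=sense();move_l(np.array(s['position'])+[0,0,.09],feed=.25);print(sense()['time_s'])
E
python3 - <<'E'
from rig import *
from h import *
turn_release(.541,.0714,0,np.array([.5339,.0714,.0249]),tilted(0,np.radians(-50)),20,.585,.075)
movep([.5,-.0,.24],tilted(0,0));look('wrist','w5');print(sense()['time_s'])
E
```

```text
gap 0.05214829528506344 target [0.59024799 0.075      0.02739711]
hit False [0.59083065 0.07461782 0.02742782] [-0.16820224  0.16942951 -2.11478475]
17.05
17.8
```

View pics/w5.png

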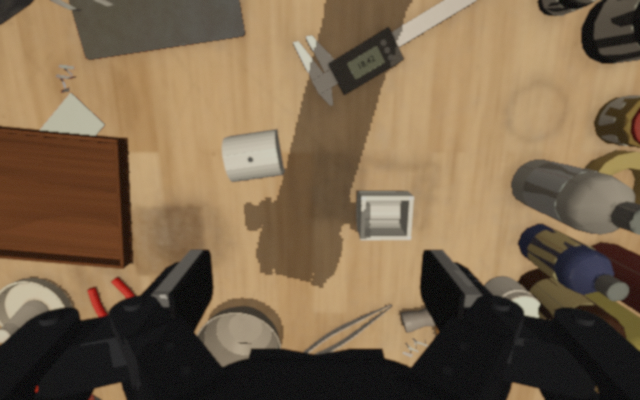

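The cap is now hollow up at (386,216) and looks empty, so it should be the faulty one. I check by depth and refine both poses.

Run:
```python
from h import *
f=np.load('pics/w5.npz');P=cloud(f['d'],f['K'],f['rotation'],f['position'])
print('hollow z',np.round(P[206:232:4,368:408:4,2]*1000).tolist())
q=grey(f,(180,250,345,425),sat=255);print('A',rect(q),rect(q[q[:,2]>.034]),q[:,2].max())
q=grey(f,(115,195,210,295),sat=255);print('B',rect(q),rect(q[q[:,2]>.036]))
```

```text
hollow z [[10.0, 10.0, 11.0, 10.0, 9.0, 9.0, 8.0, 9.0, 10.0, 25.0], [10.0, 10.0, 10.0, 10.0, 8.0, 10.0, 10.0, 10.0, 9.0, 26.0], [11.0, 13.0, 10.0, 11.0, 11.0, 11.0, 14.0, 11.0, 11.0, 28.0], [13.0, 12.0, 14.0, 13.0, 14.0, 13.0, 14.0, 13.0, 13.0, 28.0], [11.0, 10.0, 11.0, 10.0, 10.0, 12.0, 12.0, 9.0, 12.0, 30.0], [17.0, 17.0, 17.0, 17.0, 17.0, 17.0, 16.0, 17.0, 17.0, 30.0], [27.0, 27.0, 27.0, 27.0, 27.0, 26.0, 27.0, 27.0, 26.0, 31.0]]
A (array([0.5492, 0.0753]), array([0.0487, 0.0543]), 0.1) (array([0.5492, 0.0753]), array([0.0486, 0.0543]), 0.1) 0.047397943141328225
B (array([ 0.4872, -0.0646]), array([0.0479, 0.0545]), 8.3) (array([ 0.4872, -0.0646]), array([0.0402, 0.0545]), 8.3)
```

Run:
```python
from rig import *
from h import *
yaw=np.radians(8.3);c=np.array([np.cos(yaw),np.sin(yaw),0]);x,y=.4872,-.0646
R0=tilted(yaw,np.radians(-50));p=np.array([x,y,.0249])-.0071*c
command_gripper(.072)
movep(p-.07*R0[:,2],R0);print(move_l(p,feed=.12,until_force=8))
command_gripper(.05,60);s=sense();p1=np.array(s['position']);print(p1-p,s['finger_gap'],s['gripper_force'],s['wrist_force'],s['time_s'])
move_l(p1+[0,0,.05],feed=.15);s=sense();print(s['finger_gap'],s['gripper_force'])
if s['gripper_force']>30:
    turn_release(x,y,yaw,p1,R0,20,.55,-.06)
    movep([.5,0.,.24],tilted(0,0));look('wrist','w6');print(sense()['time_s'])
```

```text
False
[ 1.32758303e-03 -1.81180438e-05  9.50133011e-04] 0.052430084152462204 63.136240274715405 [4.19918802 1.36573461 6.47111867] 20.0333
0.05205101251859242 62.58481291843612
gap 0.05214583010511522 target [ 0.55478351 -0.05951395  0.02895407]
hit True [ 0.55494478 -0.05891018  0.03043299] [-2.82809038  0.38096907  6.67026898]
23.6
24.3083
```

View pics/w6.png

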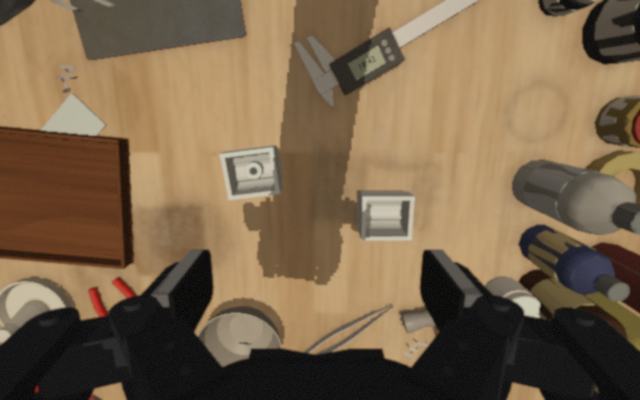

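Cap B at (250,172) is hollow up with a boss at (254,170), so it is sound and stays. Cap A at (386,216) is empty and goes into the tray.

Run:
```python
from rig import *
from h import *
R=tilted(0,0);R1=tilted(np.radians(-5.4),0);p=np.array([.5492,.0753,.032])
command_gripper(.075);movep(p+[0,0,.09],R);print(move_l(p,feed=.12,until_force=10))
command_gripper(.05,60);s=sense();p1=np.array(s['position']);print(p1-p,s['finger_gap'],s['gripper_force'],s['time_s'])
move_l(p1+[0,0,.11],feed=.15);s=sense();print(s['finger_gap'],s['gripper_force'])
if s['gripper_force']>30:
    t=np.array([.5366,-.2994,p1[2]+.006])
    movep(t+[0,0,.1],R1);print(sense()['gripper_force'],move_l(t,feed=.1,until_force=5));print(sense()['position'])
    command_gripper(.07);sleep(.2);move_l(np.array(sense()['position'])+[0,0,.15],feed=.15)
    movep([.48,-.14,.28],tilted(0,0));look('wrist','w7');print(sense()['time_s'])
```

```text
False
[0.00017002 0.00015947 0.00028299] 0.049691856521510536 0.0 26.4833
0.04973157801840682 0.0
```

Run:
```python
from rig import *
from h import *
s=sense();print(s['position'],s['finger_gap'],s['time_s'])
look('wrist','w7');im,d=camera('side');cv2.imwrite('pics/sd7.png',cv2.resize(im[120:240,220:380,::-1],None,fx=4,fy=4))
f=np.load('pics/w7.npz');P=cloud(f['d'],f['K'],f['rotation'],f['position'])
R=np.array(s['tcp_rot']);L=(P-s['position'])@R
for c in (slice(120,310),slice(320,520)):
    q=L[240:400,c].reshape(-1,3);q=q[(q[:,2]>-.06)&(q[:,2]<.04)&(abs(q[:,1])<.06)&(abs(q[:,0])<.03)];print(q.min(0),q.max(0))
```

```text
[0.54861229 0.07559515 0.14153017] 0.04973157801840682 27.3667
[-0.01179757 -0.0543283  -0.05999896] [ 0.0136701  -0.02421531 -0.01356054]
[-0.01203904  0.02504036 -0.05999228] [ 0.01366969  0.05491982 -0.01333034]
```

View pics/w7.png

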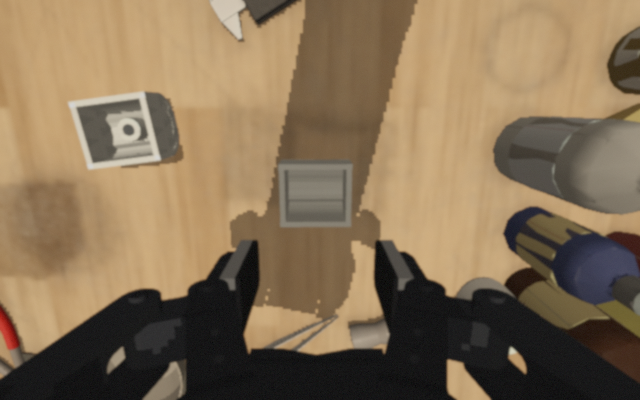

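The cap stands undisturbed, hollow up, at (316,194). Depth puts the real fingertips about 13 mm behind the TCP at this gap, which explains both misses: they passed just above the rim. I re-grip lower.

Run:
```python
from rig import *
from h import *
f=np.load('pics/w7.npz');q=grey(f,(145,240,268,368),sat=255);q=q[q[:,2]>.034];(c,wh,an)=rect(q);print(c,wh,an)
assert abs(c[0]-.549)<.006 and abs(c[1]-.0753)<.006
R=tilted(0,0);R1=tilted(np.radians(-5.4),0);p=np.array([c[0],c[1],.006])
command_gripper(.075);print(move_l(p,R,feed=.12,until_force=8))
command_gripper(.045,60);s=sense();p1=np.array(s['position']);print(p1-p,s['finger_gap'],s['gripper_force'],s['time_s'])
move_l(p1+[0,0,.11],feed=.15);s=sense();print(s['finger_gap'],s['gripper_force'])
if s['gripper_force']>30:
    t=np.array([.5366,-.2994,p1[2]+.006])
    movep(t+[0,0,.08],R1);print(sense()['gripper_force'],move_l(t,feed=.1,until_force=5));print(sense()['position'])
    command_gripper(.07);sleep(.2);move_l(np.array(sense()['position'])+[0,0,.15],feed=.15)
    movep([.48,-.14,.28],tilted(0,0));print(sense()['time_s'])
look('wrist','w8')
```

```text
[0.5493 0.0753] [0.0485 0.0541] 0.3
False
[0.00085788 0.00012188 0.00093124] 0.05220724456633494 63.30731241032481 29.4417
0.05230358932990602 62.898336946964264
62.88925442844629 False
[ 0.53701363 -0.29995179  0.01345543]
35.1833
```

View pics/w8.png

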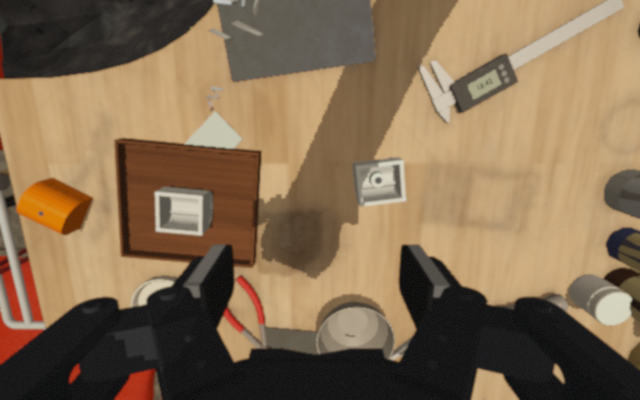

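The empty cap is in the tray at (183,211), hollow up. The cap with the boss is on the bench at (380,181), hollow up. I check levelness and position by depth, then hand in.

Run:
```python
from rig import *
from h import *
f=np.load('pics/w8.npz');ok=True
for n,b,z in (('faulty',(180,242,148,218),.034),('good',(150,212,346,412),.03)):
    q=grey(f,b,z0=z,sat=255);A=np.c_[q[:,:2],np.ones(len(q))];k=np.linalg.lstsq(A,q[:,2],rcond=None)[0]
    t=np.degrees(np.arctan(np.hypot(*k[:2])));print(n,rect(q),q[:,2].max(),'tilt',t);ok&=t<15
if ok: print(finish_job())
```

```text
faulty (array([ 0.5367, -0.2991]), array([0.0547, 0.049 ]), 84.4) 0.050767616984593644 tilt 0.019866870830404507
good (array([ 0.5019, -0.0662]), array([0.0485, 0.0542]), 7.5) 0.047298619407719844 tilt 0.4716908319453467
the job is handed in; nothing more can be done
None
```

I handed the job in at about 35 s of the 61 s allowed: the sound cap lies hollow up on the bench, and the faulty one lies hollow up near the centre of the tray floor (both under 1° tilt in the last depth check); no verdict was returned.

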